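# Draw out the full slide box

## Task

Three teal slide boxes that look alike stand at the back of the grey sorting tray; one is full of glass slides, the other two are empty. Find out by nudging them which one is full (it resists clearly more), then slide that box, without lifting it off the tray, towards the robot until its long front side lies flush against the low metal rail at the tray's near edge. Leave the two empty boxes on the tray within about 5 cm of where they stood, and do not disturb the timer, the note block or the glass dish behind the tray.

Things in the scene. Friction and masses are not known exactly. Their poses are not given: they have to be found in the camera images.
- tray: fixed grey sorting plate, 265 (x) x 490 (y) x 4 mm, on the bench. Origin: on the bench, mid-width, 115 mm behind the near edge; x points away from the robot, y along the rail to the left. Plate from x = -115 to +150 mm. Along the near edge runs a metal rail 12 mm thick, 12 mm high above the plate; side lips 6 mm wide, 10 mm high at y = +-242 mm; back open
- rail_face (a point): point at mid-length of the rail's inner face (the face that looks away from the robot), at the height of the plate's upper side; axes as the tray's. A box lies flush when its origin is 35 mm from this face in x
- box_a: one of three like closed teal slide boxes, 76 (x) x 116 (y) x 31 mm high; solid walls at +-35 mm in x, +-58 mm in y (a tab juts 3 mm more at -x). Origin: centre of its underside; x roughly away from the rail. One box weighs 0.7 to 1.0 kg, the other two about 0.11 kg each; which one is full changes from start to start and cannot be seen
- box_b: one of three like closed teal slide boxes, 76 (x) x 116 (y) x 31 mm high; solid walls at +-35 mm in x, +-58 mm in y (a tab juts 3 mm more at -x). Origin: centre of its underside; x roughly away from the rail. One box weighs 0.7 to 1.0 kg, the other two about 0.11 kg each; which one is full changes from start to start and cannot be seen
- box_c: one of three like closed teal slide boxes, 76 (x) x 116 (y) x 31 mm high; solid walls at +-35 mm in x, +-58 mm in y (a tab juts 3 mm more at -x). Origin: centre of its underside; x roughly away from the rail. One box weighs 0.7 to 1.0 kg, the other two about 0.11 kg each; which one is full changes from start to start and cannot be seen
- timer: white bench timer 66 x 62 x 21 mm lying behind the tray; bystander. Origin: centre of its underside
- note_block: yellow note block 71 x 71 x 10 mm behind the tray; bystander. Origin: centre of its underside
- weighing_bottle: low round glass dish, 61 mm wide, 27 mm high, standing behind the tray; bystander. Origin: centre of its underside

How it is judged:
By the outcome, as a careful person would: the job done as asked, in the order asked, and still so for the second after the job is handed in, with the robot touching nothing.
It also fails if it takes over 51 s, if anything falls off the work surface, if the arm or the gripper's body presses on something with over 40 N, if the wrist force passes 120 N, or if a joint passes its speed limit or range.

## Robot

A 7-joint arm with a two-finger parallel gripper is mounted at the origin on a cart in front of the work surface, level with it; the furniture and walls round the work are solid. World frame = base frame: x ahead of the robot, y to its left, z up, the work surface at z = 0. Lengths are in mm, angles in rad, forces in N, time in s.
With the tool pointing down it reaches from about 425 to 1025 mm from the base axis. Payload 9.4 kg.
Tool frame: the origin (TCP) lies between the finger pads; the fingertips stand ctrl.tips_ahead ahead of it and the grasp point (between the pads) lies 5 mm behind it (ctrl.tips_ahead is the distance from the TCP to the fingertips, in mm); z points along the fingers, y is the line along which they close (so a half turn about z gives the same grasp; the last joint's range is limited). The gripper opens to 85 mm and grips with 20 to 120 N. Pads are 22 mm wide; open, the fingers measure 114 mm over their backs; the gripper's body (76 mm by 85 mm) begins 54 mm behind the grasp point. The pads swing forward as they close: fully open they stand 13 mm farther back than shut.
Start: joints at [1.097, 0.599, -0.003, 1.599, 0.002, 0.943, -0.08], TCP at [280.181, -668.672, 245.275] pointing down, gripper open.
Joint ranges: [-2.57, 2.57], [-0.35, 1.97], [-1.29, 1.29], [0.11, 2.56], [-1.05, 4.19], [0.11, 1.86], [-2.63, 2.63]. Speed limits (rad/s): [2.22, 2.22, 3.01, 3.01, 3.14, 3.14, 3.14].

## Interface

Orientations are given as a unit quaternion [x, y, z, w].
In Python, from station import monitor, viewer, ticket, ctrl gives the robot as it stands. The module is installed in compiled form; this text tells all that it offers.
- The arm moves only by the shell command python3 -m crank 'ROWS' [FORCE]. ROWS is JSON, one flat list of numbers, 5 for each row, row after row: the closure, from -1 (fully open) to 1 (shut), then the shift along the tool's x, y, z in mm, then the turn about the tool's z in rad. In form: [jaw, dx, dy, dz, spin, jaw, dx, dy, dz, spin, ...]. A call has exactly 8 rows; each row is the pose to reach, as a shift and turn from the pose commanded when the call began, along the tool's axes at that moment; what a row does not reach only later rows make up. A row lasts 1/8 s, in which the tool goes at most 62.5 mm and 10.7 degrees, less where a joint would pass 70% of its speed; a pose out of reach is approached as far as the arm can. A call with a gripper value outside its range is refused whole. The fingers move at their own pace and stop on an object; FORCE is the grip in N (left out, the last holds). Time passes only in rows, so rows that repeat a pose let the fingers close, or fill a call up. It gives the time, the measured TCP pose, the force, the opening and the grip force at its end, in the units of the state.
- monitor.sense(): the state, without advancing time (a new reading comes with each control period).
- viewer.read_camera(name): name is "scene" or "top" or "wrist"; returns (picture, depth): 480x640x3 uint8, blue, green, red; 480x640 float32, mm along the optical axis (not along the pixel's ray), 0 where there is no reading.
- viewer.camera_params(name): a dict with "fovy" (degrees; the focal length in pixels is half the picture's height over the tangent of half this angle, whatever the lens; pixels are square), "cx", "cy" (the principal point, pixels), "dist" ([k1, k2, p1, p2, k3] as OpenCV has them; the pictures are not rectified), "origin" and "orientation" of the camera in the world; the wrist camera has in their place "T_tool_cam" (4x4, takes a point from camera to tool coordinates, whose origin is the TCP and whose axes are the flange's). Camera axes: x right, y up, looking along -z (the intrinsics and any distortion apply to the point x, -y, -z); pixel columns grow to the right and rows downward; lengths in mm; the calibration is good to about 2 mm. A picture is of the moment at which its call begins: read the wrist's pose just before it. camera_params takes no time and is no camera call.
- ticket.close_job(): hands the job in; it is judged then, once.
The state is a dict: "t": time; "qpos": joint angles; "joint_vel": joint speeds; "joint_efforts": joint torques, N m; "ee_pos": TCP position; "ee_rot": TCP orientation; "wrist_force": force on the tool from outside, world axes, zero at the start; "ft_torque": the same for the moment, N m; "grip_width": finger opening in mm; "grasp_force": force on a finger pad.
Only numpy, scipy, OpenCV 4.12 (cv2) and the standard library are available. Lean on these libraries where they do the work, as an engineer would, in place of code of your own. Each camera call takes 0.05 s, during which the arm holds its last target. There are 200 camera calls.

## Working session

There is one attempt and no reset: what is moved stays moved. The work goes in short steps, Python scripts to look and compute and a shell command to move; the robot and the scene stay as the last step left them, time stands still between calls to the robot, and variables do not carry over. Pictures are saved under pics/ and viewed, at most 10 in all, crops included, and the job is handed in when it is done.

```bash
mkdir -p pics
python3 - <<'E'
from station import monitor, viewer, ticket, ctrl
import cv2
print(monitor.sense(), ctrl.tips_ahead)
for n in ("top","scene"):
    im,d=viewer.read_camera(n); cv2.imwrite(f"pics/{n}0.png",im)
    print(n,viewer.camera_params(n))
print(viewer.camera_params("wrist"))
E
```

```text
{'t': 0.0, 'qpos': array([ 1.09732634,  0.6001537 , -0.00257352,  1.60015055,  0.00180205,
        0.94288162, -0.07978054]), 'joint_vel': array([ 1.02593391e-03, -1.58289041e-04,  1.40467838e-03,  4.83032674e-05,
        1.34456503e-03, -1.00883627e-03,  3.07868539e-04]), 'joint_efforts': array([-5.84656846e-04, -7.76459527e+01,  1.56495363e+00, -2.58012021e+01,
        1.23298695e-02,  9.02849191e-03, -5.58659764e-06]), 'ee_pos': array([ 279.99552634, -668.25380837,  244.3884685 ]), 'ee_rot': array([ 9.80375571e-01,  1.97137279e-01, -2.19999127e-04, -7.64426708e-04]), 'wrist_force': array([0.26718338, 0.90569691, 0.08004231]), 'ft_torque': array([-0.03568628, -0.00642005, -0.03906148]), 'grasp_force': 0.0, 'grip_width': 85.64559345087557} 14.0
top {'fovy': 55.80849299071086, 'cx': 319.7551521353013, 'cy': 239.07762212757598, 'dist': array([-0.10803516,  0.        ,  0.        ,  0.        ,  0.        ]), 'origin': array([457.61668755,  66.67984401, 880.39973603]), 'orientation': array([ 0.04099877, -0.05453915, -0.69614385,  0.71465259])}
scene {'fovy': 44.39595928441421, 'cx': 316.9474097613784, 'cy': 236.61307843328515, 'dist': array([-0.11844251,  0.        ,  0.        ,  0.        ,  0.        ]), 'origin': array([357.32024236, 545.56709327, 714.04653343]), 'orientation': array([-0.0684176 ,  0.31741194,  0.9215197 , -0.21300267])}
{'fovy': 61.04462923235321, 'cx': 320.26213456806084, 'cy': 236.55721497872798, 'dist': array([-0.00388598,  0.        ,  0.        ,  0.        ,  0.        ]), 'T_tool_cam': array([[ 3.25585649e-04,  9.53994653e-01,  2.99823441e-01,
         7.72355144e+01],
       [ 9.99999824e-01, -1.61866222e-04, -5.70889591e-04,
         2.97857939e-02],
       [-4.96094329e-04,  2.99823574e-01, -9.53994538e-01,
        -1.27952612e+02],
       [ 0.00000000e+00,  0.00000000e+00,  0.00000000e+00,
         1.00000000e+00]])}
```

View pics/top0.png

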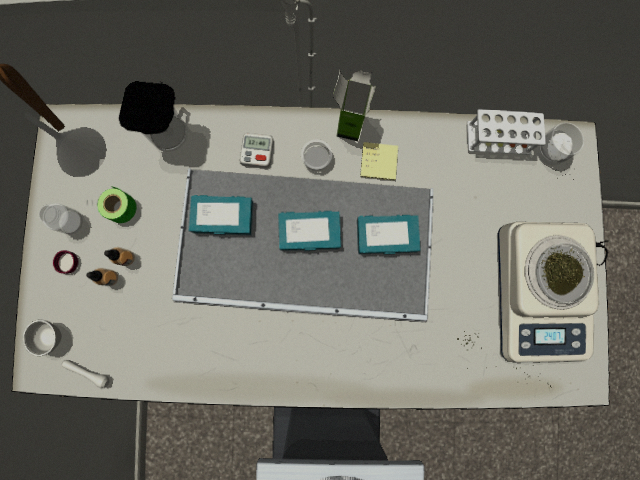

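View pics/scene0.png

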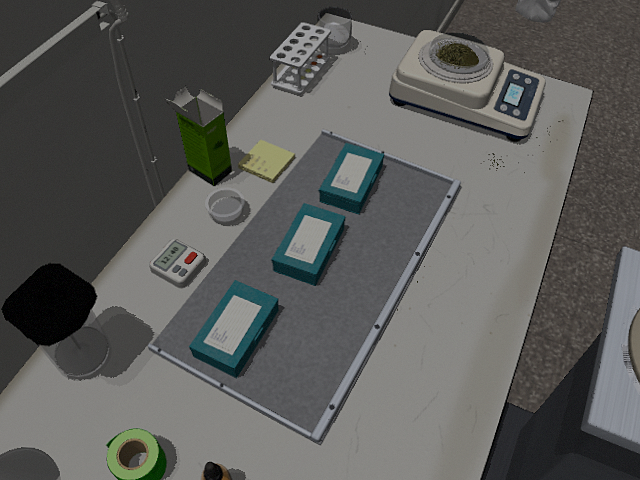

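The top view shows boxes at about (221,215), (310,231) and (388,235). The rail runs from (175,299) to (428,318), the timer is at (256,150), the dish at (318,156) and the notes at (379,161).

```bash
cat > h.py <<'E'
from station import monitor, viewer, ticket, ctrl
import cv2, numpy as np
from scipy.spatial.transform import Rotation as R
def cam(n):
    p=viewer.camera_params(n); f=240/np.tan(np.radians(p['fovy'])/2)
    K=np.array([[f,0,p['cx']],[0,f,p['cy']],[0,0,1]])
    return p,K,R.from_quat(p['orientation']).as_matrix(),p['origin']
def cast(n,px,z):
    p,K,M,o=cam(n); u=cv2.undistortPoints(np.float64(px).reshape(-1,1,2),K,p['dist'])[:,0]
    d=np.c_[u[:,0],-u[:,1],-np.ones(len(u))]@M.T
    return o+d*((z-o[2])/d[:,2])[:,None]
def heights(n,px,dep):
    p,K,M,o=cam(n); u=cv2.undistortPoints(np.float64(px).reshape(-1,1,2),K,p['dist'])[:,0]
    return o+(np.c_[u[:,0],-u[:,1],-np.ones(len(u))]*dep[:,None])@M.T
def boxes(n,im,d):
    hsv=cv2.cvtColor(im,cv2.COLOR_BGR2HSV)
    m=cv2.inRange(hsv,(82,90,30),(105,255,255))
    out=[]
    for c in cv2.findContours(m,cv2.RETR_EXTERNAL,cv2.CHAIN_APPROX_NONE)[0]:
        if cv2.contourArea(c)<600: continue
        f=np.zeros_like(m); cv2.drawContours(f,[c],-1,255,-1)
        v,u=np.nonzero(f); px=np.c_[u,v]; P=heights(n,px,d[v,u])
        k=(P[:,2]>29)&(P[:,2]<45); P2=cast(n,px[k],35)[:,:2]
        (cx,cy),(w,h),a=cv2.minAreaRect(np.float32(P2))
        if w<h: w,h,a=h,w,a-90
        # long axis angle a; box yaw = a-90 in (-90,90)
        yaw=(a-90+90)%180-90
        out.append((cx,cy,yaw,w,h,np.median(P[k][:,2]),*P2.mean(0)))
    return sorted(out,key=lambda b:-b[1])
def rail(im,d):
    # bright, unsaturated pixels near the rail in top view
    hsv=cv2.cvtColor(im,cv2.COLOR_BGR2HSV)
    top=[]
    for u in range(190,420,3):
        v0=int(299+(u-175)*19/253); col=hsv[v0-8:v0+9,u,2].astype(float); top.append((u,v0,col))
    return top
E
python3 - <<'E'
from h import *
np.set_printoptions(precision=1,suppress=True)
for n in("top","scene"):
    im,d=viewer.read_camera(n)
    for b in boxes(n,im,d): print(n,np.array(b))
    if n=="top":
        t=rail(im,d)
        for k in (5,30,60): print(t[k][:2],t[k][2])
        cv2.imwrite("pics/rail.png",cv2.resize(im[140:330,165:440],None,fx=2.9,fy=2.9,interpolation=cv2.INTER_CUBIC))
        for px in([256,150],[318,156],[379,161]): print(px,cast(n,[px],15)[0])
s=monitor.sense();print(R.from_quat(s['ee_rot']).as_matrix())
E
```

```text
top [614.5 243.   -0.7 115.2  73.9  35.6 615.  242.8]
top [587.7  72.3   3.4 115.   72.1  35.5 588.6  72.5]
top [585.9 -78.2   3.  116.5  72.3  35.4 585.9 -77.9]
(205, 301) [116. 113. 107. 113. 155. 198. 198. 198. 197. 170.  53. 105. 176. 175.
 175. 180. 179.]
(280, 306) [117. 117. 120. 117. 118. 141. 181. 196. 198. 195. 178. 106.  85. 150.
 176. 178. 178.]
(370, 313) [114. 113. 114. 111. 110. 119. 179. 200. 198. 201. 177. 110. 110. 165.
 177. 178. 179.]
[256, 150] [750.7 182.7  15. ]
[318, 156] [741.8  59.1  15. ]
[379, 161] [735.6 -62.4  15. ]
scene [615.7 244.9  -0.5 118.6  72.8  35.7 616.4 246.9]
scene [590.3  74.5   3.5 120.   73.   35.6 590.8  76.5]
scene [587.8 -76.3   3.  122.2  72.7  35.6 588.3 -74. ]
[[ 0.9  0.4 -0. ]
 [ 0.4 -0.9  0. ]
 [-0.  -0.  -1. ]]
```

View pics/rail.png

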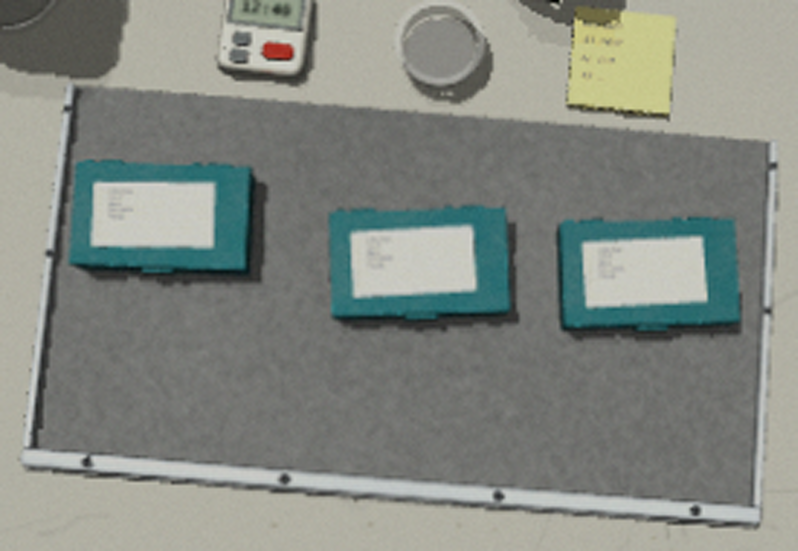

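The crop shows the rail straight along the bottom, from (25,458) to (760,515). The boxes' small tabs face the rail. Next I'll fit the rail's inner edge and express the boxes in the tray frame.

```bash
cat >> h.py <<'E'
def railfit(im):
    v_=cv2.cvtColor(im,cv2.COLOR_BGR2HSV)[:,:,2].astype(float); pts=[]
    for u in range(186,424,2):
        v0=int(299+(u-175)*19/253)
        for v in range(v0-9,v0+3):
            a,b=v_[v,u],v_[v+1,u]
            if a<155<=b and v_[v+2,u]>175: pts.append((u,v+(155-a)/(b-a))); break
    P=cast("top",pts,16)[:,:2]
    for _ in range(3):
        k=np.polyfit(P[:,1],P[:,0],1); r=P[:,0]-np.polyval(k,P[:,1]); P=P[abs(r)<2]
    return k,r.std(),len(P)
E
python3 - <<'E'
from h import *
im,d=viewer.read_camera("top")
k,s,n=railfit(im); print(k,s,n,"yaw deg",np.degrees(np.arctan(-k[0])))
w=np.arctan(-k[0])
for b in boxes("top",im,d): print("dist to face",(b[0]-np.polyval(k,b[1]))*np.cos(w), "rel yaw",b[2]-np.degrees(w))
print(cast("top",[[175,297],[428,316],[189,171],[431,189]],14))
v,u=np.mgrid[60:200,230:420]; P=heights("top",np.c_[u.ravel(),v.ravel()],d[60:200,230:420].ravel())
for lo,hi in((18,30),(50,300)):
    q=P[(P[:,2]>lo)&(P[:,2]<hi)&(P[:,0]>690)]; print(lo,np.percentile(q,[1,99],axis=0))
s=monitor.sense();M=R.from_quat(s['ee_rot']).as_matrix();print("tool x yaw",np.degrees(np.arctan2(M[1,0],M[0,0])))
E
```

```text
[5.36730348e-02 4.43953051e+02] 0.22253948898388182 112 yaw deg -3.0722904202266523
dist to face 157.1778001038956 rel yaw 2.5527973171993086
dist to face 139.97240752716212 rel yaw 7.137612819366057
dist to face 145.87579852028284 rel yaw 6.334611653976042
[[ 456.5248801   325.01360634   14.        ]
 [ 432.95772623 -159.2406144    14.        ]
 [ 704.62014479  313.91822145   14.        ]
 [ 682.13498294 -166.83696286   14.        ]]
18 [[ 713.74010229 -135.22926738   18.08232384]
 [ 858.61114138  229.2069783    29.65922785]]
50 [[ 782.83262302 -120.72947728   51.38717461]
 [ 858.44431411  221.60625206  186.38940257]]
tool x yaw 22.738123471729853
```

```bash
python3 -m crank '[0,40,-30,0,0.05, 0,90,-62,0,0.1, 0,140,-98,0,0.16, 0,190,-133,0,0.22, 0,240,-168,0,0.28, 0,290,-203,0,0.34, 0,340,-238,0,0.4, 0,385,-270,0,0.45]' 20
```

```text
t: 1.25
ee_pos: [532.0, -268.7, 245.4]
ee_rot: [1.0, -0.027, 0.0, -0.0]
wrist_force: [-0.4, -0.4, 0.6]
grip_width: 42.9
grasp_force: 0.0
```

```bash
python3 -m crank '[0,30,-52,0,0, 0,60,-104,0,0, 0,90,-156,0,0, 0,110,-196,20,0, 0,110,-196,70,0, 0,110,-196,125,0, 0,110,-196,175,0, 0,110,-196,195,0]'
python3 - <<'E'
from h import *
im,d=viewer.read_camera("wrist"); cv2.imwrite("pics/w1.png",im)
print(monitor.sense()['wrist_force'])
E
```

```text
t: 2.25
ee_pos: [649.8, -80.7, 47.5]
ee_rot: [1.0, -0.027, -0.002, -0.0]
wrist_force: [0.7, 0.7, -0.1]
grip_width: 42.9
grasp_force: 0.0
[-0.31989798  0.0826524  -1.45692693]
```

View pics/w1.png

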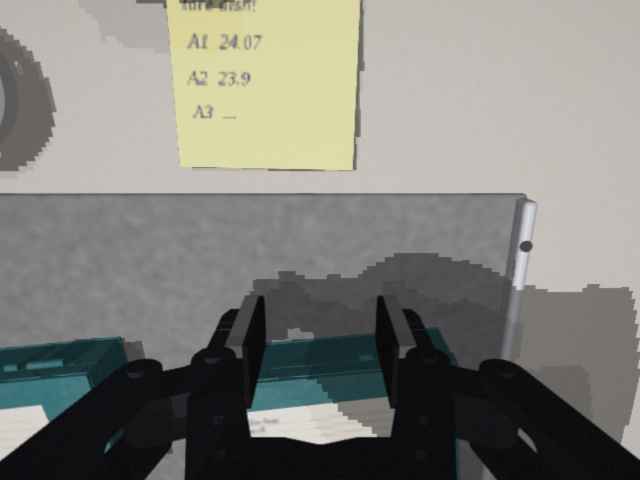

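The view shows the fingers centred on box C in y. C's back top edge is around row 335–360 and the tray's back edge is at row 193. I'll check the clearance behind the box by casting.

```bash
cat >> h.py <<'E'
def wcast(px,z,s=None):
    s=s or monitor.sense(); p=viewer.camera_params("wrist"); f=240/np.tan(np.radians(p['fovy'])/2)
    K=np.array([[f,0,p['cx']],[0,f,p['cy']],[0,0,1]]); T=np.eye(4); T[:3,:3]=R.from_quat(s['ee_rot']).as_matrix(); T[:3,3]=s['ee_pos']; T=T@p['T_tool_cam']
    u=cv2.undistortPoints(np.float64(px).reshape(-1,1,2),K,p['dist'])[:,0]
    d=np.c_[u[:,0],-u[:,1],-np.ones(len(u))]@T[:3,:3].T; o=T[:3,3]
    return o+d*((z-o[2])/d[:,2])[:,None]
E
python3 - <<'E'
from h import *
# box edge top, at z=35; pad tips (z unknown 34..46)
print(wcast([[440,328],[300,338],[254,343]],35)); print(wcast([[255,296],[385,296],[250,400]],34),wcast([[255,296],[385,296]],40))
E
```

```text
[[ 643.40722924 -126.66643647   35.        ]
 [ 641.88346014  -72.33503789   35.        ]
 [ 640.60360054  -54.20574311   35.        ]]
[[ 660.28227468  -56.45431114   34.        ]
 [ 657.67874652 -105.63725557   34.        ]
 [ 613.09088824  -49.55241221   34.        ]] [[ 663.15147044  -57.66478329   40.        ]
 [ 660.65949326 -104.74043119   40.        ]]
```

```bash
python3 -m crank '[0,0,0,13,0, 0,0,0,26,0, 0,0,0,26,0, 0,-3,0,26,0, 0,-6,0,26,0, 0,-7,0,26,0, 0,-8,0,26,0, 0,-9,0,26,0]'; python3 -m crank '[0,-2,0,0,0, 0,-4,0,0,0, 0,-6,0,0,0, 0,-8,0,0,0, 0,-10,0,0,0, 0,-12,0,0,0, 0,-14,0,0,0, 0,-16,0,0,0]'
python3 - <<'E'
from h import *
im,d=viewer.read_camera("top"); print(monitor.sense()['wrist_force'])
for b in boxes("top",im,d): print(np.round(b,1))
E
```

```text
t: 3.3
ee_pos: [642.2, -80.5, 24.3]
ee_rot: [1.0, -0.027, 0.0, -0.0]
wrist_force: [-0.9, -0.4, -0.4]
grip_width: 42.7
grasp_force: 0.0
t: 4.3
ee_pos: [626.1, -79.6, 24.2]
ee_rot: [1.0, -0.027, -0.0, 0.0]
wrist_force: [-0.6, 0.6, -0.0]
grip_width: 42.3
grasp_force: 0.2
[ 0.08350019 -0.4488813  -0.08864906]
[ 6.151e+02  2.430e+02 -1.000e-01  1.147e+02  7.240e+01  3.560e+01
  6.149e+02  2.428e+02]
[588.5  72.4   3.6 115.   73.8  35.4 588.7  72.5]
[576.7 -75.1  -2.  116.4  72.5  35.4 577.  -74.2]
```

C yawed and moved 9 mm with no force above the noise, so it is probably empty. Next is box B, moving low behind the boxes.

```bash
python3 -m crank '[0,18,0,0,0, 0,18,-35,0,0, 0,18,-75,0,0, 0,18,-115,0,0, 0,18,-153,0,0, 0,18,-153,0,0, 0,14,-153,0,0, 0,10,-153,0,0]'; python3 -m crank '[0,-2,0,0,0, 0,-4,0,0,0, 0,-6,0,0,0, 0,-8,0,0,0, 0,-10,0,0,0, 0,-12,0,0,0, 0,-14,0,0,0, 0,-16,0,0,0]'
python3 - <<'E'
from h import *
im,d=viewer.read_camera("top"); print(monitor.sense()['wrist_force'])
for b in boxes("top",im,d): print(np.round(b,1))
E
```

```text
t: 5.35
ee_pos: [643.9, 71.0, 24.2]
ee_rot: [1.0, -0.028, -0.0, 0.0]
wrist_force: [0.1, -0.8, -0.9]
grip_width: 43.0
grasp_force: 0.0
t: 6.35
ee_pos: [628.3, 73.5, 24.3]
ee_rot: [1.0, -0.027, 0.0, 0.0]
wrist_force: [0.6, -0.4, 0.9]
grip_width: 42.6
grasp_force: 0.4
[ 0.36539717 -0.15744136  0.75718476]
```

Run:
```python
from h import *
im,d=viewer.read_camera("top"); cv2.imwrite("pics/t2.png",im); print(im.mean(), (d>0).mean())
for b in boxes("top",im,d): print(np.round(b,1))
```

```text
113.917568359375 0.9958723958333333
```

View pics/t2.png

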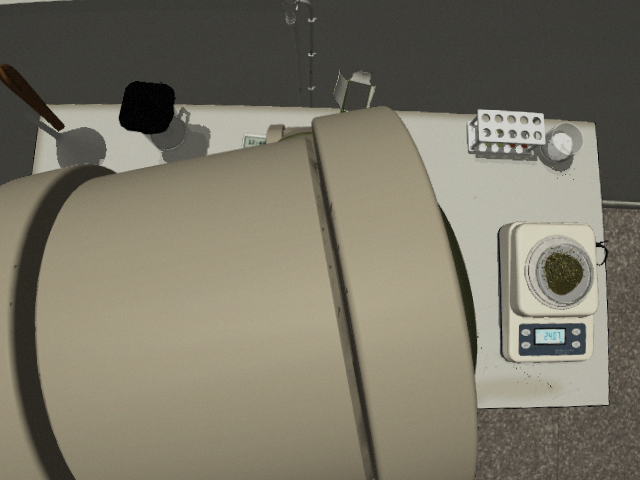

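The arm hides the boxes from the top camera, so I'll use the scene view.

Run:
```python
from h import *
im,d=viewer.read_camera("scene"); cv2.imwrite("pics/s2.png",im)
for b in boxes("scene",im,d): print(np.round(b,1))
```

```text
[ 6.149e+02  2.450e+02 -5.000e-01  1.185e+02  7.440e+01  3.570e+01
  6.159e+02  2.467e+02]
[ 5.808e+02  7.820e+01 -5.000e-01  1.202e+02  7.370e+01  3.560e+01
  5.815e+02  7.990e+01]
[578.6 -73.   -0.8 122.3  72.9  35.6 579.4 -71.3]
```

View pics/s2.png

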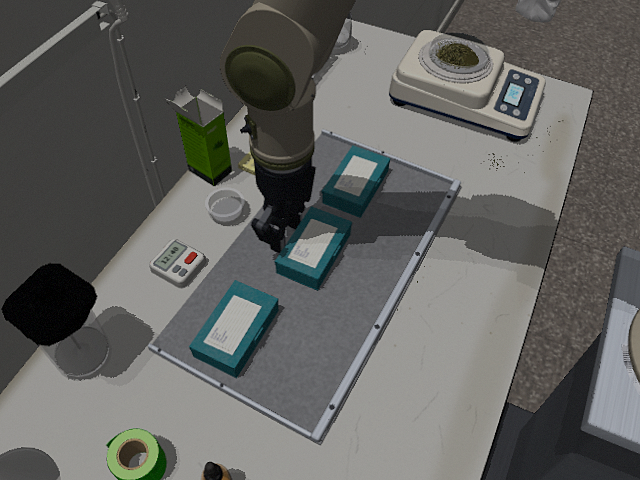

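B also slid 9 mm freely. Now box A.

```bash
python3 -m crank '[0,20,0,0,0, 0,39,-10,0,0, 0,39,-50,0,0, 0,39,-92,0,0, 0,39,-134,0,0, 0,39,-172,0,0, 0,35,-172,0,0, 0,31,-172,0,0]'; python3 -m crank '[0,-2,0,0,0, 0,-4,0,0,0, 0,-6,0,0,0, 0,-8,0,0,0, 0,-10,0,0,0, 0,-12,0,0,0, 0,-14,0,0,0, 0,-16,0,0,0]'
python3 - <<'E'
from h import *
im,d=viewer.read_camera("scene"); print(monitor.sense()['wrist_force'])
for b in boxes("scene",im,d): print(np.round(b[:5],1))
E
```

```text
t: 7.5
ee_pos: [667.9, 242.9, 24.0]
ee_rot: [1.0, -0.027, -0.0, 0.0]
wrist_force: [0.2, -0.8, 0.5]
grip_width: 42.8
grasp_force: 0.0
t: 8.5
ee_pos: [652.7, 244.6, 24.4]
ee_rot: [1.0, -0.027, 0.0, -0.0]
wrist_force: [4.8, -0.6, 0.4]
grip_width: 42.8
grasp_force: 2.3
[ 4.09730637 -1.24723064  0.46879308]
[605.9 248.1  -3.6 118.6  74.8]
[ 5.806e+02  7.830e+01 -2.000e-01  1.204e+02  7.280e+01]
[ 5.783e+02 -7.290e+01 -5.000e-01  1.227e+02  7.290e+01]
```

Box A resists with about 4.5 N, against roughly 0 for the others, so A is full. I'll push it along tray −x; about 113 mm remains.

```bash
python3 -m crank '[0,-6,0,0,0, 0,-15,0,0,0, 0,-25,0,0,0, 0,-35,0,0,0, 0,-45,0,0,0, 0,-55,0,0,0, 0,-65,0,0,0, 0,-75,0,0,0]'; python3 -m crank '[0,-6,0,0,0, 0,-11,0,0,0, 0,-15,0,0,0, 0,-19,0,0,0, 0,-22,0,0,0, 0,-25,0,0,0, 0,-27,0,0,0, 0,-29,0,0,0]'
python3 - <<'E'
from h import *
im,d=viewer.read_camera("scene"); print(monitor.sense()['wrist_force'])
for b in boxes("scene",im,d): print(np.round(b[:5],1))
E
```

```text
t: 9.55
ee_pos: [577.0, 248.5, 24.3]
ee_rot: [1.0, -0.027, 0.0, -0.0]
wrist_force: [5.0, -0.8, -0.3]
grip_width: 42.7
grasp_force: 2.4
t: 10.55
ee_pos: [548.8, 249.9, 24.3]
ee_rot: [1.0, -0.027, 0.0, -0.0]
wrist_force: [6.1, 0.6, 0.6]
grip_width: 42.9
grasp_force: 2.6
[ 4.24105687 -0.52141609  1.72066167]
[503.3 253.6  -3.4 117.8  73.1]
[570.   77.6   4.3 122.2  52.6]
[578.6 -73.2  -0.9 122.1  72.9]
```

```bash
python3 -m crank '[0,-2,0,0,0, 0,-3,0,0,0, 0,-4,0,0,0, 0,-5,0,0,0, 0,-6,0,0,0, 0,-6.5,0,0,0, 0,-7,0,0,0, 0,-7.5,0,0,0]'
```

```text
t: 11.6
ee_pos: [541.4, 250.3, 24.3]
ee_rot: [1.0, -0.027, 0.0, -0.0]
wrist_force: [5.2, -1.1, 1.6]
grip_width: 42.9
grasp_force: 2.7
```

```bash
python3 -m crank '[0,-0.5,0,0,0, 0,-1,0,0,0, 0,-1.5,0,0,0, 0,-2,0,0,0, 0,-2.5,0,0,0, 0,-3,0,0,0, 0,-3,0,0,0, 0,-3,0,0,0]'
```

```text
t: 12.6
ee_pos: [538.4, 250.5, 24.3]
ee_rot: [1.0, -0.027, 0.0, -0.0]
wrist_force: [4.3, -0.1, 0.9]
grip_width: 42.7
grasp_force: 2.5
```

```bash
python3 -m crank '[0,-0.3,0,0,0, 0,-0.6,0,0,0, 0,-0.9,0,0,0, 0,-1.2,0,0,0, 0,-1.5,0,0,0, 0,-1.5,0,0,0, 0,-1.5,0,0,0, 0,-1.5,0,0,0]'
python3 - <<'E'
from h import *
im,d=viewer.read_camera("scene")
for b in boxes("scene",im,d)[:1]: print(np.round(b[:5],1))
E
```

```text
t: 13.6
ee_pos: [538.1, 250.6, 24.4]
ee_rot: [1.0, -0.027, 0.001, -0.0]
wrist_force: [9.5, -1.2, -2.0]
grip_width: 42.3
grasp_force: 4.2
[492.5 254.4  -3.3 118.1  73. ]
```

```bash
python3 -m crank '[0,-0.3,0,0,0, 0,-0.6,0,0,0, 0,-0.9,0,0,0, 0,-1.2,0,0,0, 0,-1.5,0,0,0, 0,-1.5,0,0,0, 0,-1.5,0,0,0, 0,-1.5,0,0,0]'
```

```text
t: 14.65
ee_pos: [538.0, 250.6, 24.7]
ee_rot: [1.0, -0.027, 0.003, -0.001]
wrist_force: [11.3, -1.4, -1.5]
grip_width: 42.4
grasp_force: 5.7
```

The TCP has stopped at x=538 while the force climbs, and the box measures about 35 mm from the rail face. One more small press, then back off and up.

```bash
python3 -m crank '[0,-1,0,0,0, 0,-2,0,0,0, 0,-3,0,0,0, 0,-3,0,0,0, 0,-3,0,0,0, 0,-3,0,0,0, 0,-3,0,0,0, 0,-3,0,0,0]'
```

```text
t: 15.65
ee_pos: [537.7, 250.6, 25.4]
ee_rot: [1.0, -0.028, 0.005, -0.001]
wrist_force: [17.3, -2.9, 0.3]
grip_width: 42.9
grasp_force: 8.8
```

```bash
python3 -m crank '[0,3,0,0,0, 0,10,0,0,0, 0,25,0,0,0, 0,35,0,0,0, 0,35,0,-40,0, 0,35,0,-90,0, 0,35,0,-140,0, 0,35,0,-180,0]'; python3 -m crank '[0,40,45,-20,0, 0,40,95,-20,0, 0,40,145,-20,0, 0,40,195,-20,0, 0,40,245,-20,0, 0,40,295,-20,0, 0,40,345,-20,0, 0,40,395,-20,0]';python3 -m crank '[0,0,50,0,0, 0,0,100,0,0, 0,0,150,0,0, 0,0,180,0,0, 0,0,200,0,0, 0,0,200,0,0, 0,0,200,0,0, 0,0,200,0,0]'
python3 - <<'E'
from h import *
for n in("top","scene"):
    im,d=viewer.read_camera(n); cv2.imwrite(f"pics/{n}9.png",im)
    for b in boxes(n,im,d): print(n,np.round(b[:5],1))
    if n=="top": k,s,m=railfit(im); print(k,s,m)
E
```

```text
t: 16.65
ee_pos: [567.3, 248.8, 206.3]
ee_rot: [1.0, -0.027, 0.0, -0.0]
wrist_force: [0.7, 0.3, 0.3]
grip_width: 42.7
grasp_force: 0.0
t: 17.65
ee_pos: [585.7, -149.3, 224.2]
ee_rot: [1.0, -0.027, -0.0, -0.0]
wrist_force: [1.1, -0.9, -0.4]
grip_width: 42.5
grasp_force: 0.0
t: 18.65
ee_pos: [576.0, -345.5, 224.3]
ee_rot: [1.0, -0.025, -0.0, -0.0]
wrist_force: [0.5, -0.0, -0.8]
grip_width: 42.7
grasp_force: 0.0
top [491.8 252.   -4.  116.9  73. ]
top [5.796e+02 7.620e+01 1.000e-01 1.146e+02 7.190e+01]
top [576.7 -75.4  -1.6 116.6  73.3]
[4.84727537e-02 4.43851339e+02] 0.6762088481794489 105
scene [492.8 254.4  -3.1 118.2  73.1]
scene [ 5.807e+02  7.800e+01 -5.000e-01  1.199e+02  7.300e+01]
scene [ 5.785e+02 -7.300e+01 -1.000e-01  1.226e+02  7.340e+01]
```

View pics/top9.png

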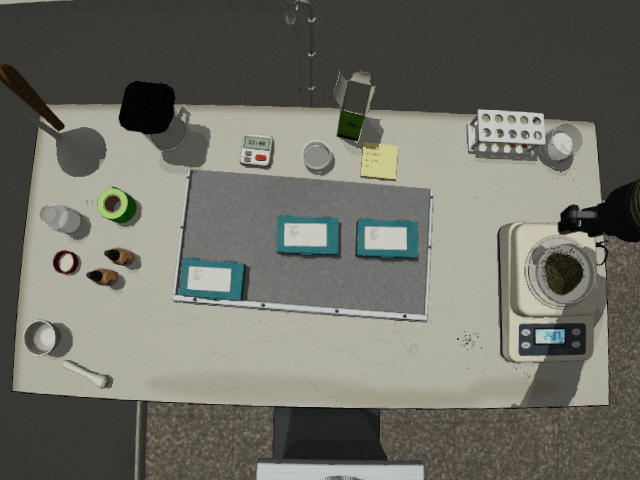

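The picture shows box A flush on the rail at (212,280), the other two at (308,235) and (388,238), and the bystanders unmoved. The arm is clear.

```bash
python3 -c "
from station import ticket; print(ticket.close_job())"
```

```text
the job is handed in; nothing more can be done
None
```

The full box was the leftmost one: it resisted with about 4.5 N, the other two with almost nothing. It now lies flush against the rail, the two empty boxes moved only about 1 cm, the items behind the tray were not disturbed, and the job is handed in.

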